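# Fit the T-handle to the topping bin's lid

### The job

Take the T-handle out of its rest and pass its crossbar down through the straight slot in the topping bin's lid (not the bin with the round hole). Then turn it a quarter turn, either way, so that the crossbar lies across the slot under the lid and holds, and leave it standing upright with its collar resting on the lid.

Things in the scene. Friction and masses are not known exactly. Their poses are not given: they have to be found in the camera images.
- t_handle: Loose upright T-handle, about 120 g. Origin: centre of the underside of its steel collar (diameter 50 mm, 5 thick), z up. Above it a black grip bar, 50 mm long in x, 16 in y, z = 5 to 45 mm: pinch it across y. Below, a shank (diameter 12) to z = -24 and a steel crossbar 56 mm long in x (parallel to the grip), 10 in y. It hangs by its collar in a white rest 50 mm high, in the gap between two cheeks.
- crossbar (a point): Centre of the T-handle's crossbar (10 mm high), 29 mm below the handle's origin, so its lower face is 34 mm below the origin.
- slot (a point): Centre of the slot, level with the lid's upper face, 80 mm above the worktop; axes as slot_bin. The slot is 72 mm long in x, 28 wide in y, through the flat 5 mm lid; the bin is hollow below, with room for the crossbar to turn. With the collar on the lid the handle's origin is level with this point and the crossbar's top is 19 mm below the lid's underside.
- slot_bin: Fixed plain metal bin with the slotted flat lid, 104 (x) by 94 (y) by 80 mm high. Origin: centre of its underside on the worktop; x along the slot, y across it, z up. A like bin whose lid has a round 40 mm hole is not to be used. The two bins and the rest stand side by side in any order; a microwave stands to their right, behind x = 0.45 m: swing in before it.
There are look-alikes about, which are no part of the job. What is shaped like the t_handle but pink or red is not meant.

How it is judged (in metres and radians):
On the way, in this order (a step that is already met when the one before it is completed fails the run):
1. the crossbar is through the slot, below the lid, still in line with the slot (z of crossbar in the frame of slot below -0.011 m and horizontal distance between t_handle and slot below 0.025 m and angle between the x axis of t_handle and the x axis of slot_bin, either way round below 0.4 rad), for 0.05 s.
2. the handle is turned a quarter turn with the crossbar below the lid (z of crossbar in the frame of slot below -0.011 m and horizontal distance between t_handle and slot below 0.025 m and angle between the x axis of t_handle and the y axis of slot_bin, either way round below 0.35 rad), for 0.2 s.
At the end, for the whole second after the job is handed in: The T-handle is released and at rest, upright within 10 degrees, its collar on the lid (within 6 mm) and within 25 mm of the slot's centre, the crossbar under the lid and across the slot (within 20 degrees of square to it) (all of step 2 and z of t_handle in the frame of slot between -0.006 and 0.006 m and angle between t_handle's own z axis and vertical below 0.17 rad and linear speed of t_handle below 0.02 m/s and angular speed of t_handle below 0.2 rad/s); the robot touches nothing.
It also fails if it takes over 40 s, if anything falls off the work surface, if the arm or the gripper's body presses on something with over 40 N, if the wrist force passes 120 N, or if a joint passes its speed limit or range.

### The arm

A 6-joint arm with a two-finger parallel gripper is mounted at the origin on a cart in front of the work surface, level with it; the furniture and walls round the work are solid. World frame = base frame: x ahead of the robot, y to its left, z up, the work surface at z = 0. Lengths are in mm, angles in rad, forces in N, time in s.
With the tool pointing down it reaches from about 350 to 975 mm from the base axis. Payload 7.1 kg.
Tool frame: the origin (TCP) lies midway between the tips of the shut fingers; the grasp point (between the pads) lies 19 mm behind it (ctrl.grasp_offset is the distance from the TCP to the grasp point, in mm); z points along the fingers, y is the line along which they close (so a half turn about z gives the same grasp; the last joint's range is limited). The gripper opens to 88 mm and grips with 3 to 60 N. Pads are 20 mm wide; open, the fingers measure 115 mm over their backs; the gripper's body (75 mm by 178 mm) begins 61 mm behind the grasp point.
Start: joints at [-1.12, 0.423, 1.63, -0, 1.089, -0.019], TCP at [282.956, -557.262, 222.675] pointing down, gripper open.
Joint ranges: [-3, 3], [-0.9, 2.11], [0.09, 2.58], [-1.31, 4.45], [0.11, 2.69], [-2.54, 2.54]. Speed limits (rad/s): [2.39, 2.39, 3.01, 3.14, 3.14, 3.14].

### API

Orientations are given as a rotation vector (axis times angle).
In Python, from workcell import ctrl gives the robot as it stands. The module is installed in compiled form; this text tells all that it offers.
- The arm moves only by the tool servo_tool, never from a script. Its argument "rows" is a list of rows, each a list of 7 numbers: the turn, a rotation vector about the tool's x, y, z as a fraction of full scale, then the shift along the tool's x, y, z as a fraction of full scale, then the finger opening in mm, from 0 to 87.8. A call has 1 to 10 rows; each row is the pose to reach, as a shift and turn from the pose commanded when the call began, along the tool's axes at that moment; what a row does not reach only later rows make up. Full scale, the value 1, is 20 cm for a shift and 1.5 rad for a turn. A row lasts 1/8 s, in which the tool goes at most 62.5 mm and 10.7 degrees, less where a joint would pass 70% of its speed; a pose out of reach is approached as far as the arm can. A call with a number of a shift or a turn outside -1 to 1 is refused whole. A call with a gripper value outside its range is refused whole. The fingers move at their own pace and stop on an object; the grip force is fixed at half the most. Time passes only in rows, so rows that repeat a pose let the fingers close. It gives the time, the measured TCP pose, the force, the opening and the grip force at its end, in the units of the state.
- ctrl.get_obs(): the state, without advancing time (a new reading comes with each control period).
- ctrl.get_image(name): name is "scene" or "top" or "wrist"; returns (picture, depth): 420x560x3 uint8, red, green, blue; 420x560 float32, mm along the optical axis (not along the pixel's ray), 0 where there is no reading.
- ctrl.camera_info(name): a dict with "intrinsics" (3x3 intrinsics, pixels), "R" (3x3) and "t" (3): a world point X has camera coordinates R X + t. Camera axes: x right, y down, z forward; pixel columns grow to the right and rows downward; lengths in mm; the calibration is good to about 2 mm. A picture is of the moment at which its call begins: read the wrist's pose just before it. camera_info takes no time and is no camera call; for the wrist camera it gives the pose at the moment of the call.
- ctrl.close_job(): hands the job in; it is judged then, once.
The state is a dict: "t": time; "qpos": joint angles; "qvel": joint speeds; "joint_torque": joint torques, N m; "ee_pos": TCP position; "orientation": TCP orientation; "ft_force": force on the tool from outside, world axes, zero at the start; "moment": the same for the moment, N m; "width": finger opening in mm; "grasp_force": force on a finger pad.
Only numpy, scipy, OpenCV 4.12 (cv2) and the standard library are available. Lean on these libraries where they do the work, as an engineer would, in place of code of your own. Each camera call takes 0.05 s, during which the arm holds its last target. There are 200 camera calls.

## Working session

There is one attempt and no reset: what is moved stays moved. The work goes in short steps, Python scripts to look and compute and a tool call to move; the robot and the scene stay as the last step left them, time stands still between calls to the robot, and variables do not carry over. Pictures are saved under pics/ and viewed, at most 10 in all, crops included, and the job is handed in when it is done.

Besides the shell and the picture viewer there is one more tool, called after "Call:" as name(argument=value, ...), one argument or row to a line, values as JSON. servo_tool: Moves the arm, as the interface text tells. Its arguments: {"type":"object","properties":{"rows":{"type":"array","items":{"type":"array","items":{"type":"number"}}}},"required":["rows"]}

```bash
mkdir -p pics; cat > h.py <<'E'
import numpy as np, cv2
from workcell import ctrl
def snap(n,f=None):
    info=ctrl.camera_info(n); im,d=ctrl.get_image(n)
    if f: cv2.imwrite('pics/'+f,im[:,:,::-1]); np.savez('pics/'+f+'.npz',im=im,d=d,K=info['intrinsics'],R=info['R'],t=info['t'])
    return im,d,info
def load(f):
    z=np.load('pics/'+f+'.npz'); return z['im'],z['d'],dict(intrinsics=z['K'],R=z['R'],t=z['t'])
def onplane(info,uv,z):
    K,R,t=[np.array(info[k],float) for k in('intrinsics','R','t')]
    uv=np.atleast_2d(uv); r=np.c_[uv,np.ones(len(uv))]@np.linalg.inv(K).T@R
    c=-R.T@t.ravel(); return c+r*((z-c[2])/r[:,2])[:,None]
def cloud(d,info):
    K,R,t=[np.array(info[k],float) for k in('intrinsics','R','t')]
    v,u=np.mgrid[:d.shape[0],:d.shape[1]]
    p=np.stack([u,v,np.ones_like(u)],-1)@np.linalg.inv(K).T*d[...,None]
    return (p-t.ravel())@R
E
python3 - <<'E'
from h import *
a,_,i=snap('top','top1.png');b,_,j=snap('scene','sc1.png')
o=ctrl.get_obs();print(o['ee_pos'],o['orientation'],o['t'],o['width'])
for k in(i,j):print(-np.array(k['R']).T@np.array(k['t']).ravel())
E
```

```text
[ 282.74664064 -556.84001891  221.98608895] [-3.05405777e+00 -7.30835155e-01  4.47352344e-04] 0.1 88.0625465284633
[ 365.75282538  100.0067208  1091.43652578]
[107.12762845 579.07704628 692.67208868]
```

View pics/top1.png

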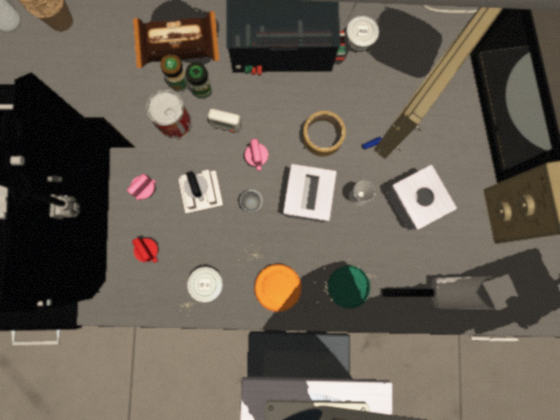

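View pics/sc1.png

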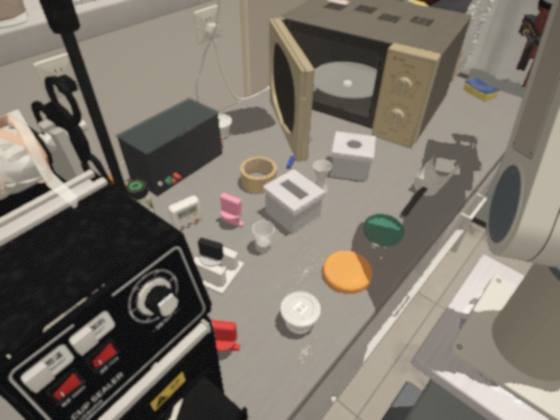

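The top view shows these candidates for the T-handle:
- black grip in the white rest, (195,185)
- pink, (256,153)
- pink, (141,187)
- red, (147,249)

I choose the black one. The slotted bin is at (310,192), and the round-hole bin at (425,197) is not to be used.

```bash
cat > m.py <<'E'
from h import *
im,d,i=load('top1.png'); P=cloud(d,i); hsv=cv2.cvtColor(im,cv2.COLOR_RGB2HSV)
def rect(mask,box,z,nm):
    x0,y0,x1,y1=box; m=np.zeros_like(mask,np.uint8); m[y0:y1,x0:x1]=mask[y0:y1,x0:x1]
    n,l,s,c=cv2.connectedComponentsWithStats(m); k=1+np.argmax(s[1:,4])
    v,u=np.nonzero(l==k); W=onplane(i,np.c_[u,v],z)[:,:2]
    r=cv2.minAreaRect(W.astype(np.float32)); b=cv2.boxPoints(r); e=max((b[1]-b[0],b[2]-b[1]),key=np.linalg.norm)
    print(nm,'area',s[k,4],'centroid px',c[k],'ctr',np.round(r[0],1),'mean',W.mean(0).round(1),'size',np.round(r[1],1),'long axis deg',np.degrees(np.arctan2(e[1],e[0])).round(1)%180,'depth z',np.median(P[v,u,2]).round(1))
V=hsv[...,2]
rect(V<60,(180,165,210,210),95,'grip')
rect(V<110,(297,172,326,214),80,'slot')
rect((V>140)&(hsv[...,1]<60),(278,160,342,225),80,'lid')
rect((V>140)&(hsv[...,1]<60),(175,165,225,215),50,'rest')
for u,v in((195,180),(195,190),(290,200),(330,200),(361,190),(251,201),(400,145),(325,150),(425,175),(256,153)):print((u,v),P[v,u].round())
cv2.imwrite('pics/crop1.png',np.hstack([cv2.resize(im[155:220,165:230,::-1],(400,400),interpolation=cv2.INTER_CUBIC),cv2.resize(im[155:230,272:347,::-1],(400,400),interpolation=cv2.INTER_CUBIC)]))
E
python3 m.py
```

```text
grip area 172 centroid px [193.56395349 183.84302326] ctr [545.4 264.8] mean [545.4 264.5] size [53.6 13.9] long axis deg 21.9 depth z 93.2
slot area 217 centroid px [312.00460829 191.41935484] ctr [539.8  23.4] mean [540.   23.4] size [68.9 20.7] long axis deg 1.2 depth z 1.8
lid area 2207 centroid px [309.87766198 191.70140462] ctr [539.3  27. ] mean [539.3  27.8] size [ 99.5 110.1] long axis deg 173.1 depth z 78.3
rest area 1306 centroid px [200.87672282 191.76416539] ctr [540.4 258. ] mean [537.1 255.7] size [85.5 84.6] long axis deg 14.3 depth z 23.8
(195, 180) [554. 262.  93.]
(195, 190) [533. 261.  94.]
(290, 200) [521.  68.  79.]
(330, 200) [523. -14.  79.]
(361, 190) [553. -85.  41.]
(251, 201) [526. 151.  10.]
(400, 145) [ 667. -181.   -3.]
(325, 150) [638.  -6.  45.]
(425, 175) [ 582. -212.   79.]
(256, 153) [617. 141.  79.]
```

View pics/crop1.png

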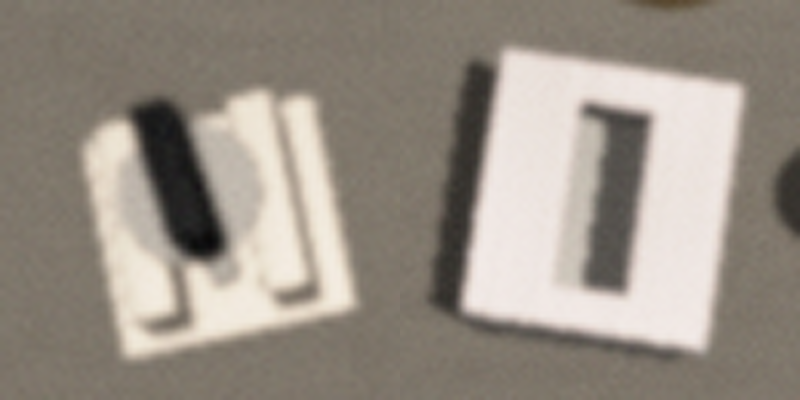

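```bash
cat >> h.py <<'E'
def axes():
    o=ctrl.get_obs(); R=cv2.Rodrigues(np.array(o['orientation'],float))[0]; return np.array(o['ee_pos']),R,o
def go(*wps):
    p,R,o=axes(); yaw=np.degrees(np.arctan2(R[1,0],R[0,0]))
    print('t',round(o['t'],2),'tcp',p.round(1),'yaw',yaw.round(2),'tilt',R[2].round(4),'w',round(o['width'],1),'F',np.round(o['ft_force'],1),'q6',round(o['qpos'][5],2))
    for x,y,z,w in wps:
        Rt=cv2.Rodrigues(np.array([0,0,np.radians(w)]))[0]@np.diag([1.,-1,-1])
        print((x,y,z,w),'turn',(cv2.Rodrigues(R.T@Rt)[0].ravel()/1.5).round(4),'shift',(R.T@(np.array([x,y,z])-p)/200).round(4))
E
python3 - <<'E'
from h import *
go((350,-400,240,20),(370,-230,240,20))
im,d,i=load('top1.png');P=cloud(d,i);m=(P[...,2]>110)&(d>0)
q=P[m]
for y0 in range(-600,700,50):
    s=q[(q[:,1]>y0)&(q[:,1]<=y0+50)]
    if len(s):print(y0,len(s),'xmin',s[:,0].min().round(),'xmax',s[:,0].max().round(),'zmax',s[:,2].max().round())
E
```

```text
t 0.1 tcp [ 282.7 -556.8  222. ] yaw 26.92 tilt [ 0.     -0.0013 -1.    ] w 88.1 F [-0.7  0.7  0.2] q6 -0.02
(350, -400, 240, 20) turn [-0.0009  0.      0.0805] shift [ 0.6548 -0.5472 -0.0893]
(370, -230, 240, 20) turn [-0.0009  0.      0.0805] shift [ 1.1288 -1.2598 -0.0884]
-450 28 xmin 882.0 xmax 888.0 zmax 136.0
-400 7705 xmin 448.0 xmax 884.0 zmax 280.0
-350 802 xmin 502.0 xmax 898.0 zmax 428.0
-300 753 xmin 753.0 xmax 913.0 zmax 458.0
-250 1190 xmin 715.0 xmax 842.0 zmax 455.0
-200 1205 xmin 636.0 xmax 770.0 zmax 451.0
-150 1257 xmin 629.0 xmax 757.0 zmax 448.0
-100 266 xmin 199.0 xmax 757.0 zmax 510.0
-50 1095 xmin 175.0 xmax 932.0 zmax 463.0
0 1748 xmin 151.0 xmax 932.0 zmax 437.0
50 1341 xmin 137.0 xmax 932.0 zmax 433.0
100 1248 xmin 817.0 xmax 929.0 zmax 141.0
150 1258 xmin 820.0 xmax 928.0 zmax 140.0
200 265 xmin 821.0 xmax 926.0 zmax 138.0
250 5 xmin 689.0 xmax 705.0 zmax 112.0
300 22 xmin 663.0 xmax 800.0 zmax 113.0
350 5 xmin 685.0 xmax 719.0 zmax 111.0
400 5843 xmin 305.0 xmax 644.0 zmax 504.0
450 15283 xmin 234.0 xmax 654.0 zmax 469.0
500 701 xmin 231.0 xmax 447.0 zmax 335.0
550 705 xmin 231.0 xmax 922.0 zmax 242.0
600 175 xmin 617.0 xmax 905.0 zmax 208.0
650 1 xmin 915.0 xmax 915.0 zmax 115.0
```

Call:
servo_tool(
  rows=[
    [0,0,0.04,0.3,-0.3,-0.09,87.8],
    [0,0,0.08,0.6,-0.55,-0.12,87.8],
    [0,0,0.08,0.85,-0.8,-0.12,87.8],
    [0,0,0.08,0.95,-0.95,-0.12,87.8],
    [0,0,0.08,0.95,-0.95,-0.12,87.8],
  ],
)

```text
t: 0.72
ee_pos: [366.3, -298.7, 246.5]
orientation: [-3.092, -0.55, 0.001]
ft_force: [0.7, 0.0, -0.5]
width: 88.0
grasp_force: 0.0
```

```bash
python3 -c "
from h import *
go((430,-150,240,20),(470,0,240,20))"
```

```text
t 0.72 tcp [ 366.3 -298.7  246.5] yaw 20.19 tilt [-3.0e-04 -1.2e-03 -1.0e+00] w 88.0 F [ 0.7  0.  -0.5] q6 0.51
(430, -150, 240, 20) turn [-0.0008  0.0002  0.0022] shift [ 0.5554 -0.588   0.033 ]
(470, 0, 240, 20) turn [-0.0008  0.0002  0.0022] shift [ 1.0019 -1.2229  0.0336]
```

Call:
servo_tool(
  rows=[
    [0,0,0,0.25,-0.25,0,87.8],
    [0,0,0,0.5,-0.5,0,87.8],
    [0,0,0,0.75,-0.75,0,87.8],
    [0,0,0,0.95,-1,0,87.8],
    [0,0,0,1,-1,0,87.8],
    [0,0,0,1,-1,0,87.8],
  ],
)

```text
t: 1.48
ee_pos: [486.3, -43.7, 246.5]
orientation: [-3.093, -0.552, 0.0]
ft_force: [-0.4, -1.5, 0.2]
width: 88.0
grasp_force: 0.0
```

```bash
python3 -c "
from h import *
go((500,150,240,20),(530,210,240,20))"
```

```text
t 1.48 tcp [486.3 -43.7 246.5] yaw 20.25 tilt [-1.e-04 -2.e-04 -1.e+00] w 88.0 F [-0.4 -1.5  0.2] q6 1.1
(500, 150, 240, 20) turn [-0.0001  0.0001  0.0029] shift [ 0.3993 -0.885   0.0324]
(530, 210, 240, 20) turn [-0.0001  0.0001  0.0029] shift [ 0.6438 -1.1146  0.0324]
```

Call:
servo_tool(
  rows=[
    [0,0,0,0.15,-0.3,0,87.8],
    [0,0,0,0.3,-0.6,0,87.8],
    [0,0,0,0.45,-0.85,0,87.8],
    [0,0,0,0.5,-1,0,87.8],
    [0,0,0,0.5,-1,0,87.8],
    [0,0,0,0.5,-1,0,87.8],
  ],
)

```text
t: 2.22
ee_pos: [510.7, 175.3, 246.4]
orientation: [3.093, 0.546, -0.002]
ft_force: [-0.5, -0.0, -0.5]
width: 87.9
grasp_force: 0.0
```

```bash
python3 -c "
from h import *
go((545,265,240,20),(545,265,150,20))
snap('wrist','w1.png')"
```

```text
t 2.23 tcp [510.7 175.3 246.4] yaw 20.01 tilt [-1.1e-03  4.0e-04 -1.0e+00] w 87.9 F [-0.5 -0.  -0.5] q6 1.53
(545, 265, 240, 20) turn [0.0003 0.0007 0.0001] shift [ 0.3145 -0.3629  0.0314]
(545, 265, 150, 20) turn [0.0003 0.0007 0.0001] shift [ 0.3149 -0.3631  0.4814]
```

View pics/w1.png

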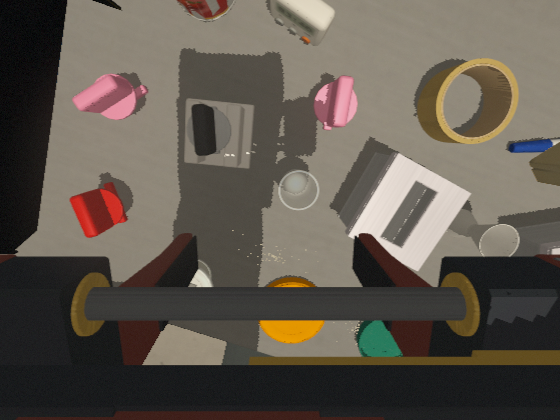

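The black grip is at (204,129) in its rest, and the slot is at (410,215). I'll measure both from here.

```bash
cat > m2.py <<'E'
from h import *
import sys
im,d,i=load(sys.argv[1]); P=cloud(d,i); V=im.max(2)
def rep(m,z,nm):
    n,l,s,c=cv2.connectedComponentsWithStats(m.astype(np.uint8)); 
    if n<2: print(nm,'none');return
    k=1+np.argmax(s[1:,4]); cn=cv2.findContours((l==k).astype(np.uint8),0,1)[0][0][:,0]
    W=onplane(i,cn,z)[:,:2]; r=cv2.minAreaRect(W.astype(np.float32)); b=cv2.boxPoints(r); e=max((b[1]-b[0],b[2]-b[1]),key=np.linalg.norm)
    print(nm,'px',c[k].round(),'ctr',np.round(r[0],1),'size',np.round(r[1],1),'long deg',(np.degrees(np.arctan2(e[1],e[0]))%180).round(1),'z',np.median(P[l==k][:,2]).round(1))
near=lambda x,y,r:(np.hypot(P[...,0]-x,P[...,1]-y)<r)&(d>0)
rep((V<70)&near(545,264,50)&(P[...,2]>75),95,'grip top')
c=(P[...,2]>50)&(P[...,2]<62)&near(545,262,40); rep(c,55,'collar+cheeks')
lid=near(539,27,85)&(P[...,2]>70)&(P[...,2]<90)
rep(lid,80,'lid')
L=lid.astype(np.uint8); f=np.zeros_like(L); cs=cv2.findContours(L,0,1)[0]; cv2.drawContours(f,[max(cs,key=cv2.contourArea)],-1,1,-1)
rep((f>0)&(L==0),80,'slot')
E
python3 m2.py w1.png; python3 m2.py top1.png
```

```text
grip top px [ 44. 314.] ctr [276.  397.4] size [129.2 252.9] long deg 155.5 z 349.9
collar+cheeks px [225. 132.] ctr [548.4 248. ] size [66.6 29.6] long deg 19.9 z 54.4
lid px [408. 209.] ctr [538.5  32. ] size [ 98.6 104.1] long deg 172.6 z 79.9
slot px [407. 213.] ctr [538.5  31.3] size [25.7 70.9] long deg 172.6 z 3.7
grip top px [193. 183.] ctr [546.6 265.3] size [52.2 14.6] long deg 20.9 z 93.2
collar+cheeks px [196. 186.] ctr [548.2 264.8] size [46.9 58.5] long deg 109.4 z 53.8
lid px [309. 192.] ctr [538.3  28.8] size [ 94.9 106. ] long deg 172.5 z 78.6
slot px [309. 192.] ctr [538.8  28.6] size [27.5 70.8] long deg 172.6 z 2.0
```

Call:
servo_tool(
  rows=[
    [0,0,0,0.16,-0.18,0.1,80],
    [0,0,0,0.32,-0.36,0.3,70],
    [0,0,0,0.32,-0.36,0.5,60],
    [0,0,0,0.32,-0.36,0.55,60],
    [0,0,0,0.32,-0.36,0.55,60],
    [0,0,0,0.32,-0.36,0.55,60],
  ],
)

```text
t: 3.02
ee_pos: [547.7, 265.9, 138.5]
orientation: [-3.093, -0.545, -0.004]
ft_force: [0.2, -0.2, -0.1]
width: 59.7
grasp_force: 0.0
```

```bash
python3 -c "
from h import *
go((546,265,100,20),(546,265,62,20))
snap('wrist','w2.png')"; python3 - <<'E'
import sys; sys.argv=['','w2.png']
from h import *
im,d,i=load('w2.png');P=cloud(d,i);V=im.max(2)
m=((V<70)&(P[...,2]>80)&(P[...,2]<105)&(np.hypot(P[...,0]-546,P[...,1]-265)<40)).astype(np.uint8)
cn=max(cv2.findContours(m,0,1)[0],key=cv2.contourArea)[:,0];print(cn.min(0),cn.max(0))
W=onplane(i,cn,95)[:,:2].astype(np.float32);r=cv2.minAreaRect(W);print(r)
E
```

```text
t 3.02 tcp [547.7 265.9 138.5] yaw 19.97 tilt [ 2.7e-03 -2.0e-04 -1.0e+00] w 59.7 F [ 0.2 -0.2 -0.1] q6 1.65
(546, 265, 100, 20) turn [-0.0001 -0.0018 -0.0003] shift [-0.0101  0.0014  0.1927]
(546, 265, 62, 20) turn [-0.0001 -0.0018 -0.0003] shift [-0.0106  0.0015  0.3827]
[261 187] [283 257]
((549.7991943359375, 269.8338928222656), (50.95741653442383, 15.186322212219238), 20.7272891998291)
```

View pics/w2.png

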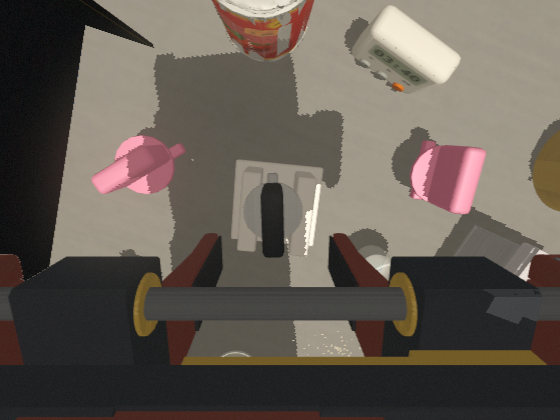

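The grip is at (272,222), centred between the open fingers and in line with them. I'll go down and pinch it.

Call:
servo_tool(
  rows=[
    [0,0,0,0.005,-0.008,0.1,60],
    [0,0,0,0.005,-0.008,0.2,60],
    [0,0,0,0.005,-0.008,0.3,60],
    [0,0,0,0.005,-0.008,0.375,60],
    [0,0,0,0.005,-0.008,0.375,50],
    [0,0,0,0.005,-0.008,0.375,20],
    [0,0,0,0.005,-0.008,0.375,5],
    [0,0,0,0.005,-0.008,0.375,5],
    [0,0,0,0.005,-0.008,0.375,5],
    [0,0,0,0.005,-0.008,0.375,5],
  ],
)

```text
t: 4.32
ee_pos: [547.2, 268.2, 62.2]
orientation: [-3.094, -0.547, -0.001]
ft_force: [-0.7, -1.6, 4.2]
width: 15.7
grasp_force: 30.0
```

Call:
servo_tool(
  rows=[
    [0,0,0,0,0,0,5],
    [0,0,0,0,0,0,5],
  ],
)

```text
t: 4.58
ee_pos: [547.2, 268.2, 62.1]
orientation: [-3.094, -0.547, -0.001]
ft_force: [-1.7, -1.2, 5.9]
width: 15.8
grasp_force: 30.0
```

Call:
servo_tool(
  rows=[
    [0,0,0,0,0,-0.08,5],
    [0,0,0,0,0,-0.18,5],
    [0,0,0,0,0,-0.3,5],
    [0,0,0,0,0,-0.42,5],
    [0,0,0,0,0,-0.52,5],
    [0,0,0,0,0,-0.56,5],
    [0,0,0,0,0,-0.56,5],
  ],
)

```text
t: 5.45
ee_pos: [547.2, 268.3, 174.6]
orientation: [-3.093, -0.547, -0.002]
ft_force: [-0.4, -0.6, -1.6]
width: 15.9
grasp_force: 30.0
```

```bash
python3 -c "
from h import *
go((543,150,174,6),(538.5,30,174,-7.4))"
```

```text
t 5.45 tcp [547.2 268.3 174.6] yaw 20.04 tilt [ 1.4e-03 -1.0e-04 -1.0e+00] w 15.9 F [-0.4 -0.6 -1.6] q6 1.66
(543, 150, 174, 6) turn [-0.0002 -0.0009  0.1634] shift [-0.2224  0.5485  0.0024]
(538.5, 30, 174, -7.4) turn [-3.000e-04 -9.000e-04  3.193e-01] shift [-0.4492  1.1044  0.002 ]
```

Weight and opening confirm it is held. On to the bin.

Call:
servo_tool(
  rows=[
    [0,0,0.05,-0.06,0.15,0,5],
    [0,0,0.12,-0.14,0.35,0,5],
    [0,0,0.2,-0.22,0.55,0,5],
    [0,0,0.26,-0.29,0.72,0,5],
    [0,0,0.3,-0.34,0.82,0,5],
    [0,0,0.32,-0.36,0.87,0,5],
    [0,0,0.32,-0.36,0.87,0,5],
    [0,0,0.32,-0.36,0.87,0,5],
  ],
)

```text
t: 6.45
ee_pos: [539.0, 80.7, 173.5]
orientation: [-3.135, 0.202, 0.0]
ft_force: [-0.7, -0.4, -0.7]
width: 15.9
grasp_force: 30.0
```

```bash
python3 -c "
from h import *
go((538.5,30,174,-7.4))
snap('wrist','w3.png');snap('scene','sc3.png')"; python3 m2.py w3.png|grep -E 'lid|slot'
```

```text
t 6.45 tcp [539.   80.7 173.5] yaw -7.39 tilt [-2.e-04 -2.e-04 -1.e+00] w 15.9 F [-0.7 -0.4 -0.7] q6 1.83
(538.5, 30, 174, -7.4) turn [-0.0001  0.0001  0.0001] shift [ 0.03    0.2519 -0.0025]
lid px [343. 189.] ctr [540.1  29.5] size [ 94.4 101.2] long deg 172.6 z 80.1
slot px [335. 200.] ctr [539.2  30. ] size [27.2 69.1] long deg 172.5 z 3.3
```

View pics/w3.png

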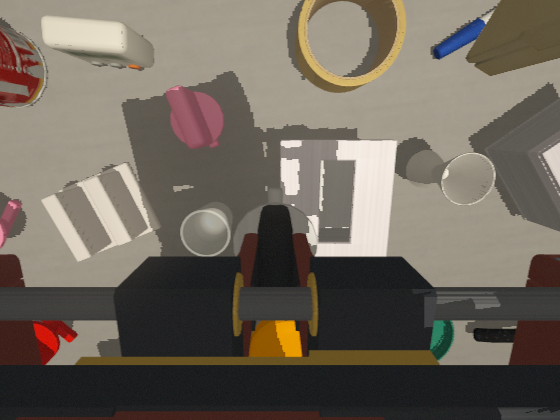

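The handle is held in line with the slot, which is at (337,200). I'll check the along-bar offset from the grip's far end, at about (275,205).

```bash
python3 - <<'E'
from h import *
im,d,i=load('w3.png');P=cloud(d,i);V=im.max(2)
c=im[180:260,262:290].max(2)
v,u=np.nonzero((V<60)&(P[...,2]>190)&(P[...,2]<215)); s=(u>255)&(u<295)&(v<240);
print(v[s].min(),np.median(P[v[s],u[s],2]))
p=onplane(i,[[275,v[s].min()]],206.5)[0];print(p)
a=np.radians(-7.4);print('tip along x from TCP',(p[:2]-[539,80.7])@[np.cos(a),np.sin(a)],'across',(p[:2]-[539,80.7])@[-np.sin(a),np.cos(a)])
E
```

```text
214 204.87901943073246
[568.71073216  77.38391024 206.5       ]
tip along x from TCP 29.890374050757192 across 0.5381408869526505
```

Call:
servo_tool(
  rows=[
    [0,0,0,0.01,0.1,0,5],
    [0,0,0,0.018,0.22,0,5],
    [0,0,0,0.018,0.252,0,5],
    [0,0,0,0.018,0.252,0,5],
    [0,0,0,0.018,0.252,0,5],
    [0,0,0,0.018,0.252,0.08,5],
    [0,0,0,0.018,0.252,0.16,5],
    [0,0,0,0.018,0.252,0.2,5],
    [0,0,0,0.018,0.252,0.24,5],
    [0,0,0,0.018,0.252,0.24,5],
  ],
)

```text
t: 7.8
ee_pos: [535.6, 29.6, 124.9]
orientation: [3.135, -0.204, -0.002]
ft_force: [0.1, -0.5, -1.6]
width: 15.5
grasp_force: 30.0
```

```bash
python3 -c "
from h import *
go((536,30.3,100,-7.4),(536,30.3,94,-7.4))
a,d,i=snap('scene','sc4.png')
cv2.imwrite('pics/c4.png',cv2.resize(a[130:250,240:360,::-1],(600,600),interpolation=3))"
```

```text
t 7.8 tcp [535.6  29.6 124.9] yaw -7.46 tilt [-1.3e-03  2.0e-04 -1.0e+00] w 15.5 F [ 0.1 -0.5 -1.6] q6 1.73
(536, 30.3, 100, -7.4) turn [ 0.0001  0.0009 -0.0007] shift [ 0.0019 -0.0038  0.1247]
(536, 30.3, 94, -7.4) turn [ 0.0001  0.0009 -0.0007] shift [ 0.0019 -0.0038  0.1547]
```

View pics/c4.png

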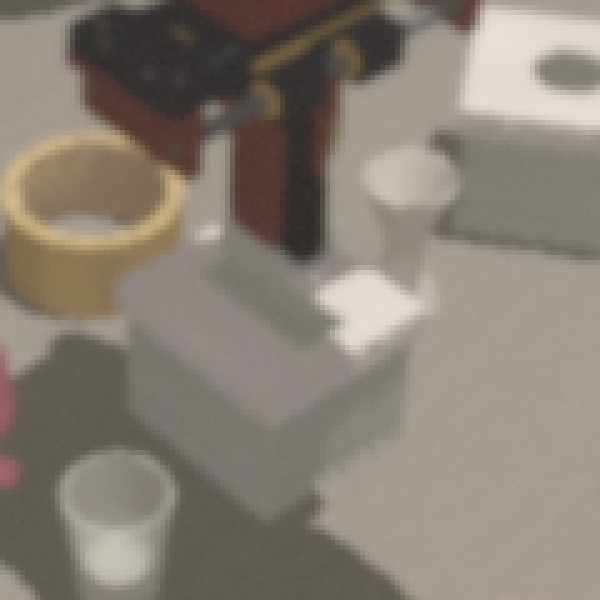

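The crop shows the handle over the slot at about (280,280), with no contact force yet. I'll descend gently.

Call:
servo_tool(
  rows=[
    [0,0,0,0.002,-0.003,0.02,5],
    [0,0,0,0.002,-0.003,0.04,5],
    [0,0,0,0.002,-0.003,0.06,5],
    [0,0,0,0.002,-0.003,0.06,5],
  ],
)

```text
t: 8.35
ee_pos: [536.1, 30.1, 113.3]
orientation: [3.135, -0.204, -0.001]
ft_force: [-0.1, -0.2, -1.4]
width: 16.1
grasp_force: 30.0
```

Call:
servo_tool(
  rows=[
    [0,0,0,0,0,0.03,5],
    [0,0,0,0,0,0.06,5],
    [0,0,0,0,0,0.08,5],
    [0,0,0,0,0,0.093,5],
    [0,0,0,0,0,0.093,5],
    [0,0,0,0,0,0.093,5],
  ],
)

```text
t: 9.1
ee_pos: [536.5, 30.2, 95.2]
orientation: [-3.135, 0.204, -0.0]
ft_force: [-0.5, 0.6, -1.1]
width: 15.6
grasp_force: 30.0
```

Call:
servo_tool(
  rows=[
    [0,0,-0.08,0,0,0,5],
    [0,0,-0.18,0,0,0,5],
    [0,0,-0.28,0,0,0,5],
    [0,0,-0.38,0,0,0,5],
    [0,0,-0.46,0,0,0,5],
    [0,0,-0.52,0,0,0,5],
    [0,0,-0.52,0,0,0,5],
  ],
)

```text
t: 9.98
ee_pos: [536.5, 30.2, 95.3]
orientation: [2.978, 1.002, 0.001]
ft_force: [-0.4, -0.4, -0.8]
width: 15.8
grasp_force: 30.0
```

Call:
servo_tool(
  rows=[
    [0,0,-0.08,0,0,0,5],
    [0,0,-0.18,0,0,0,5],
    [0,0,-0.28,0,0,0,5],
    [0,0,-0.38,0,0,0,5],
    [0,0,-0.46,0,0,0,5],
    [0,0,-0.525,0,0,0,5],
    [0,0,-0.525,0,0,0,5],
    [0,0,-0.525,0,0,0,5],
    [0,0,-0.525,0,0,0,5],
  ],
)

```text
t: 11.1
ee_pos: [536.4, 30.2, 95.1]
orientation: [-2.366, -2.067, -0.0]
ft_force: [-0.7, -0.2, -1.2]
width: 15.8
grasp_force: 30.0
```

```bash
python3 -c "
from h import *
go((536,30,93,82.6))"
```

```text
t 11.1 tcp [536.4  30.2  95.1] yaw 82.26 tilt [ 0.  0. -1.] w 15.8 F [-0.7 -0.2 -1.2] q6 0.17
(536, 30, 93, 82.6) turn [ 0.     -0.     -0.0039] shift [-0.0011 -0.0021  0.0106]
```

Turned with no contact. I'll lower the collar until it touches.

Call:
servo_tool(
  rows=[
    [0,0,-0.003,0,0,0.005,5],
    [0,0,-0.003,0,0,0.01,5],
    [0,0,-0.003,0,0,0.013,5],
    [0,0,-0.003,0,0,0.013,5],
  ],
)

```text
t: 11.6
ee_pos: [536.4, 30.1, 92.4]
orientation: [-2.36, -2.073, 0.0]
ft_force: [0.1, 0.6, -2.1]
width: 15.7
grasp_force: 30.0
```

Call:
servo_tool(
  rows=[
    [0,0,0,0,0,0.003,5],
    [0,0,0,0,0,0.006,5],
    [0,0,0,0,0,0.007,5],
    [0,0,0,0,0,0.007,5],
  ],
)

```text
t: 12.1
ee_pos: [536.5, 30.1, 92.1]
orientation: [2.36, 2.073, 0.0]
ft_force: [-3.3, -0.4, 10.0]
width: 15.7
grasp_force: 30.0
```

The collar is on the lid, with 10 N of contact. I'll ease off slightly, open and rise.

Call:
servo_tool(
  rows=[
    [0,0,0,0,0,-0.004,5],
    [0,0,0,0,0,-0.004,14],
    [0,0,0,0,0,-0.004,22],
    [0,0,0,0,0,-0.004,35],
    [0,0,0,0,0,-0.004,50],
    [0,0,0,0,0,-0.004,50],
    [0,0,0,0,0,-0.004,50],
  ],
)

```text
t: 12.98
ee_pos: [536.4, 30.1, 91.8]
orientation: [-2.36, -2.074, 0.0]
ft_force: [-0.0, -0.2, 0.7]
width: 49.7
grasp_force: 0.0
```

Call:
servo_tool(
  rows=[
    [0,0,0,0,0,-0.05,50],
    [0,0,0,0,0,-0.15,50],
    [0,0,0,0,0,-0.3,50],
    [0,0,0,0,0,-0.5,50],
    [0,0,0,0,0,-0.6,50],
    [0,0,0,0,0,-0.6,50],
    [0,0,0,0,0,-0.6,50],
  ],
)

```text
t: 13.85
ee_pos: [535.9, 30.1, 211.3]
orientation: [-2.36, -2.073, 0.001]
ft_force: [-0.0, 0.1, 0.4]
width: 50.0
grasp_force: 0.0
```

```bash
python3 -c "
from h import *
go((536,30,200,82.6))
a,d,i=snap('wrist','w5.png');b,_,_=snap('scene','sc5.png')
P=cloud(d,i)
m=((a.max(2)<70)&(P[...,2]>112)&(P[...,2]<135)&(np.hypot(P[...,0]-538,P[...,1]-30)<50)).astype(np.uint8)
cn=max(cv2.findContours(m,0,1)[0],key=cv2.contourArea)[:,0]
print(cv2.minAreaRect(onplane(i,cn,125)[:,:2].astype(np.float32)),np.percentile(P[m>0][:,2],[5,50,95]))
cv2.imwrite('pics/c5.png',np.hstack([cv2.resize(a[:,:,::-1],(400,300)),cv2.resize(b[130:250,220:380,::-1],(400,300),interpolation=3)]))"
```

```text
t 13.85 tcp [535.9  30.1 211.3] yaw 82.61 tilt [-1.e-04 -8.e-04 -1.e+00] w 50.0 F [-0.   0.1  0.4] q6 0.16
(536, 30, 200, 82.6) turn [-0.0006  0.0001  0.0001] shift [-0.0005  0.0007  0.0566]
((535.8014526367188, 34.37253952026367), (49.903419494628906, 14.056107521057129), 83.00577545166016) [121.95562083 124.54241781 125.92365098]
```

View pics/c5.png

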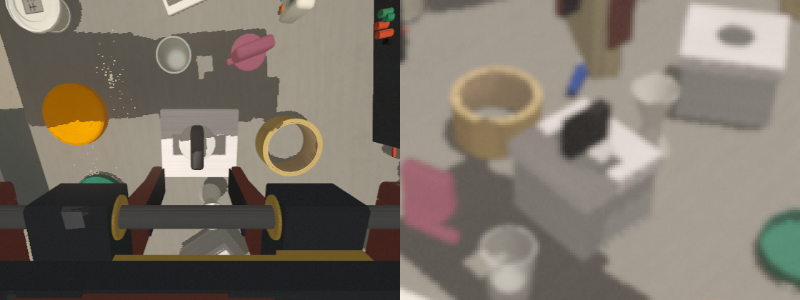

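The grip stands upright across the slot at (197,147) in the wrist view and (585,128) in the scene view. Its top is at 125 mm, which puts the collar on the lid, at 83.0° (square is 82.6°) and about 5 mm from centre. The gripper is clear.

```bash
python3 -c "
from workcell import ctrl
print(ctrl.close_job())"
```

```text
the job is handed in; nothing more can be done
None
```

The T-handle stands upright in the slotted bin, a quarter turn across the slot, with its collar on the lid and the gripper clear; the job was handed in at about 14 s and returned no verdict.

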